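Slide a pocket satellite home in its test nest

TASK

Stand the pocket satellite (green with dark solar cells, not the grey dummy) upright in the wide mouth of the white guides on the aluminium plate, gold contact strip towards the black carriage, and let go of it. Then push it from behind with the fingers, letting the guides centre it, until it has driven the stiff carriage back onto its end stop, and keep it pressed there with about 15 N for a full second, never loading the carriage or the guides with more than 25 N. Draw back, leaving it standing fully home, and leave everything else on the bench where it is.

Things in the scene. Friction and masses are not known exactly. Their poses are not given: they have to be found in the camera images.
- sat_center (a point): Centre of the pocket satellite, a loose block 50 x 50 x 60 mm high (0.28 to 0.42 kg), green circuit-board sides with dark solar cells and aluminium corner posts. It stands upright, so this point is 30 mm above its underside. Its +x axis points out of the face with the gold contact strip (a gold bar on the top lies along that edge too); z up.
- sat_port (a point): Middle of the gold contact strip on the satellite's +x face, 25 mm from its centre, 30 mm above its underside.
- plate: Fixed aluminium plate 300 (x) x 210 (y) x 8 mm, origin on the bench under its centre, top at 8 mm, turned up to 0.25 rad on the bench. Steel carrying handles, tops 46 mm above the bench, run along both sides at y = +-94 mm, x within 61 mm. Smooth: the satellite slides on it with under 1.2 N. The satellite is pushed along its +x. The nest of two white guides and the carriage stands on it (see the other entries).
- mouth (a point): Point on the plate's top, 75 mm before its centre (plate x = -75 mm), about the middle of the guides' wide mouth, where the satellite is first set down. The nest is bolted on by hand: its frame lies within 4 mm in x, 5 mm in y and 0.05 rad of the plate's frame; this offset is not measured and differs each time.
- throat (a point): Point on the plate's top over its centre, nominal start of the parallel guides. The slippery white guides are 30 mm high, 12 mm thick; in the nest's frame their inner faces converge from 92 mm apart at x = -85 mm to 53 mm apart at x = 0, then run parallel to x = 60 mm. With the satellite home its leading face is at nest x = 45 mm, its rear face at -5 mm.
- carriage (a joint): Travel of the black contact carriage (46 mm wide, 38 mm high face, 4 gold pins) between the parallel guides along nest +x: its face is at nest x = 29 mm at 0 and 45 mm at 0.016 m, the end stop. It may start anywhere from 0 to 0.005. It drags with about 5 N and stays where it is left; the end stop is hard, with hardly any give, so creep onto it and feel the force rise.
- dummy_center (a point): Centre of the grey mass dummy, same 50 x 50 x 60 mm block but plain grey; not to be moved.
- driver: Loose screwdriver lying on the bench, 170 mm long, not to be moved.
- tape: Loose orange roll of tape lying flat, 90 mm across, 19 mm high, not to be moved.
- mouse: Black computer mouse, 100 x 62 mm, 34 mm high, not to be moved.
- pin_dish: Clear open dish, 80 mm across, 35 mm high, not to be moved.
- breakout: Purple circuit board 90 x 120 mm, 24 mm high with connectors, not to be moved.
- caliper: Steel caliper with a black slide, 150 mm long, 10 mm high, lying flat, not to be moved.
Not all that is in view belongs to the job. Of the things like the part that bears sat_center, leave any that is blue; of the rest the smaller one is meant.

How it is judged (in metres and radians):
On the way, in this order (a step that is already met when the one before it is completed fails the run):
1. the satellite stands upright on the plate in the mouth of the guides, let go, not yet pushed in (z of sat_center in the frame of plate below 0.042 m and angle between sat_center's own z axis and vertical below 0.06 rad and x of sat_center in the frame of plate between -0.115 and -0.035 m and y of sat_center in the frame of plate between -0.03 and 0.03 m and contact force between the fingers and sat below 0.1 N and linear speed of sat below 0.01 m/s), for 0.2 s.
2. the satellite presses the carriage onto its end stop with at least 9 N for half a second (value of joint carriage above 0.0145 m and contact force between sat and carriage above 9 N), for 0.5 s.
At the end, for the whole second after the job is handed in: The satellite stands upright and still between the parallel guides, untouched, gold strip to the carriage: strip 38 to 53 mm ahead of the plate's centre, within 13 mm of its centre line, square to the plate within 0.14 rad, and the carriage within 1.8 mm of its end stop (z of sat_center in the frame of plate below 0.042 m and angle between sat_center's own z axis and vertical below 0.06 rad and value of joint carriage above 0.0142 m and x of sat_port in the frame of plate between 0.038 and 0.053 m and y of sat_port in the frame of plate between -0.013 and 0.013 m and angle between the x axis of sat_center and the x axis of plate, either way round below 0.14 rad and linear speed of sat below 0.01 m/s).
It fails at once if more than 25 N between satellite and carriage (contact force between sat and carriage above 25 N).
It fails at once if more than 25 N between satellite and guides (contact force between sat and nest above 25 N).
It fails at once if the fingers push the carriage themselves (contact force between the fingers and carriage above 1 N).
It fails at once if the satellite is tipped over (angle between sat_center's own z axis and vertical above 0.6 rad).
It fails at once if a bystander is moved more than 20 mm (distance of any of dummy_center, driver, tape, mouse, pin_dish, breakout, caliper from where it was at the start of the episode above 0.02 m).
It also fails if it takes over 72 s, if anything falls off the work surface, if the arm or the gripper's body presses on something with over 40 N, if the wrist force passes 120 N, or if a joint passes its speed limit or range.

ROBOT

A 6-joint arm with a two-finger parallel gripper is mounted at the origin on the work surface. World frame = base frame: x ahead of the robot, y to its left, z up, the work surface at z = 0. Lengths are in m, angles in degrees, forces in N, time in s.
With the tool pointing down it reaches from about 0.35 to 0.875 m from the base axis. Payload 4.2 kg.
Tool frame: the origin (TCP) lies midway between the tips of the shut fingers; the grasp point (between the pads) lies 19 mm behind it; z points along the fingers, y is the direction in which the jaws open and shut (so a half turn about z gives the same grasp; the last joint's range is limited). The gripper opens to 87 mm and grips with 3 to 60 N. Pads are 19 mm wide; open, the fingers measure 117 mm over their backs; the gripper's body (75 mm by 190 mm) begins 51 mm behind the grasp point.
Start: joints at [91.249, 22.042, 0.453, 0, -68.411, -14.817], TCP at [0.147, 0.608, 0.223] pointing down, gripper open.
Joint ranges: [-179.83, 179.83], [-69.29, 118.12], [-61.27, 80.66], [-181.25, 117.63], [-171.15, -9.14], [-177.46, 177.46]. Speed limits (degrees/s): [159.86, 159.86, 180, 180, 180, 180].

INTERFACE

Orientations are given as a 3x3 rotation matrix whose columns are the frame's x, y, z axes.
In Python, from station import r gives the robot as it stands.
- The arm moves only by the tool carry_out, never from a script. Its argument "steps" is a list of rows, each a list of 2 entries, a list of its own where there are three numbers: the shift along the tool's x, y, z in cm, then the turn about the tool's z in degrees. In form: [[[x, y, z], twist], ...]. A call has 1 to 20 rows; each row is the pose to reach, as a shift and turn from the pose measured when the call began, along the tool's axes at that moment; what a row does not reach only later rows make up. A row lasts 1/10 s, in which the tool goes at most 50 mm and 8.59 degrees, less where a joint would pass 70% of its speed; a pose out of reach is approached as far as the arm can. A call with a gripper value outside its range is refused whole. "gripper" is the gripper's target within -1 to 1 (fully open at 1, half-way at 0, shut at -1), set as the call begins (left out, the last holds). The fingers move at their own pace and stop on an object; the grip force is fixed at half the most. Time passes only in rows, so rows that repeat a pose let the fingers close. It gives the time, the measured TCP pose, the force and the opening at its end, in the units of the state.
- r.sense(): the state, without advancing time (a new reading comes with each control period).
- r.capture(name): name is "scene" or "side" or "wrist"; returns the picture (480x640x3 uint8, red, green, blue); there is no depth.
- r.calibration(name): a dict with "camera_matrix" (3x3 intrinsics, pixels), "world_from_camera" (4x4, takes a point from camera to world coordinates). Camera axes: x right, y up, looking along -z (the intrinsics and any distortion apply to the point x, -y, -z); pixel columns grow to the right and rows downward; lengths in m; the calibration is good to about 2 mm. A picture is of the moment at which its call begins: read the wrist's pose just before it. calibration takes no time and is no camera call; for the wrist camera it gives the pose at the moment of the call.
- r.finish_job(): hands the job in, once; it reports no verdict.
Trained networks look in the newest picture that a camera, given by its name, has taken for a name from the list of things; names that differ only in an ending like _2 or _b are one class to them, and where a whole thing is asked for, a point or a joint stands for the part that bears it (a point fixed in the world has none). Each returns a list of dicts, best first, with "confidence" (0 to 1); they miss things now and then, are a little off and sometimes report something else, mostly with a low value. They report only what shows in the picture. A call takes as long as a camera call. They do not tell look-alikes from the thing itself.
- r.cut_out(camera, target): "pixels" (480x640 bool, what is visible of it).
- r.place_of(camera, target): "centre" ([x, y, z] in m, in world coordinates, good to about 4 mm: a listed point, or the origin of a listed thing).
The state is a dict: "time_s": time; "joints": joint angles; "joint_velocities": joint speeds; "effort": joint torques, N m; "tcp_pos": TCP position; "ee_rot": TCP orientation; "wrist_force": force on the tool from outside, world axes, zero at the start; "moment": the same for the moment, N m; "gripper_width": opening from 0.0 (shut) to 1.0 (fully open).
Only numpy, scipy, OpenCV 4.12 (cv2) and the standard library are available. Lean on these libraries where they do the work, as an engineer would, in place of code of your own. Each camera call takes 0.05 s, during which the arm holds its last target. There are 200 camera calls.

## Working session

There is one attempt and no reset: what is moved stays moved. The work goes in short steps, Python scripts to look and compute and a tool call to move; the robot and the scene stay as the last step left them, time stands still between calls to the robot, and variables do not carry over. Pictures are saved under pics/ and viewed, about 8 in all and at most 12, crops included, and the job is handed in when it is done.

Besides the shell and the picture viewer there is one more tool, called after ">>>" by a JSON object that holds its "op" and its "data", one argument or row to a line. carry_out: Moves the arm, as the interface text tells. Its arguments: {"type":"object","properties":{"steps":{"type":"array","items":{"type":"array"}},"gripper":{"type":"number"}},"required":["steps"]}

```bash
mkdir -p pics && ls
python3 - <<'E'
from station import r
import cv2,numpy as np
s=r.sense();print(s['tcp_pos'],np.round(s['ee_rot'],3).tolist(),s['wrist_force'],s['gripper_width'])
a=r.capture("scene");b=r.capture("side")
cv2.imwrite("pics/a.png",a[:,:,::-1]);cv2.imwrite("pics/b.png",b[:,:,::-1])
for c in("scene","side"):
  for t in("sat_center","sat_port","plate","mouth","throat","carriage","dummy_center","driver","tape","mouse","pin_dish","breakout","caliper"):
    try: print(c,t,[(np.round(d['centre'],3).tolist(),round(d['confidence'],2)) for d in r.place_of(c,t)])
    except Exception as e: print(c,t,e)
E
```

```text
pics
[0.14644752 0.60698385 0.22145329] [[0.972, -0.235, -0.0], [-0.235, -0.972, -0.002], [0.0, 0.002, -1.0]] [-0.58609446 -0.07197366  0.24101294] 1.00025183326386
scene sat_center [([0.484, -0.291, 0.026], 0.93), ([0.593, -0.327, 0.031], 0.87)]
scene sat_port [([0.514, -0.303, 0.032], 0.92), ([0.571, -0.311, 0.029], 0.81), ([0.349, -0.323, 0.039], 0.66), ([0.486, -0.292, 0.027], 0.55)]
scene plate [([0.629, 0.179, 0.001], 0.82)]
scene mouth [([0.557, 0.171, 0.007], 0.74)]
scene throat [([0.631, 0.182, 0.007], 0.79)]
scene carriage it knows: breakout, caliper, driver, dummy_center, mouse, mouth, pin_dish, plate, sat_center, sat_port, tape, throat
scene dummy_center [([0.477, -0.138, 0.028], 0.89)]
scene driver [([0.764, -0.125, 0.001], 0.56)]
scene tape [([0.534, 0.418, 0.002], 0.92)]
scene mouse [([0.443, -0.46, -0.0], 0.83)]
scene pin_dish [([0.655, 0.43, 0.001], 0.69)]
scene breakout [([0.709, -0.394, -0.002], 0.98)]
scene caliper [([0.36, 0.343, -0.002], 0.61)]
side sat_center [([0.358, -0.292, 0.036], 0.98), ([0.489, -0.293, 0.031], 0.72), ([0.591, -0.323, 0.032], 0.71), ([0.47
[... 165 characters left out ...]
([0.553, 0.173, 0.008], 0.61)]
side plate [([0.63, 0.176, -0.002], 0.85), ([0.508, -0.3, 0.029], 0.61)]
side mouth [([0.556, 0.172, 0.009], 0.6), ([0.475, -0.14, 0.029], 0.18)]
side throat [([0.631, 0.18, 0.008], 0.58)]
side carriage it knows: breakout, caliper, driver, dummy_center, mouse, mouth, pin_dish, plate, sat_center, sat_port, tape, throat
side dummy_center [([0.478, -0.138, 0.029], 0.64), ([0.554, 0.171, 0.006], 0.43)]
side driver [([0.768, -0.124, 0.0], 0.66)]
side tape [([0.537, 0.418, -0.001], 0.88)]
side mouse [([0.444, -0.46, -0.001], 0.62)]
side pin_dish [([0.658, 0.426, -0.002], 0.58)]
side breakout [([0.713, -0.393, 0.004], 0.78)]
side caliper [([0.362, 0.34, 0.001], 0.58)]
```

View pics/a.png

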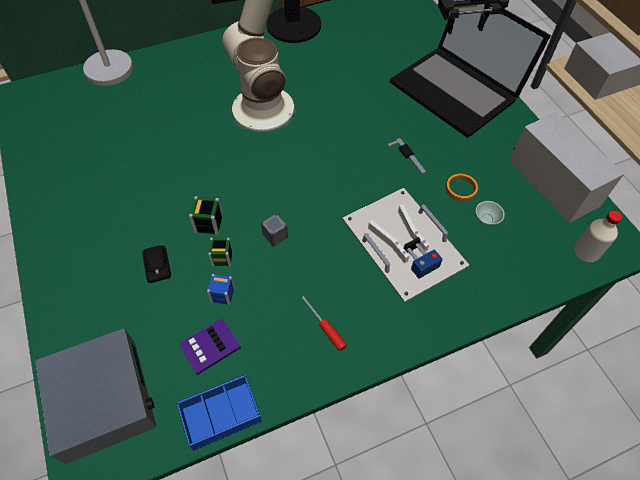

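View pics/b.png

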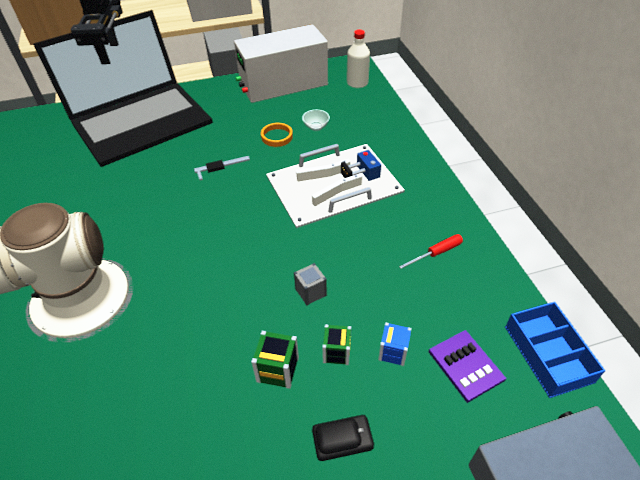

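The small green satellite is at about (221,250) in the scene view and (338,344) in the side view. The large green one (206,215) and the blue one (220,288) are decoys. The plate is at (405,243), with its mouth facing the robot. I'll move over the satellite.

```bash
cat > h.py <<'E'
from station import r
import numpy as np,cv2
def delta(p,yaw=None):
    s=r.sense();R=np.array(s['ee_rot']);d=R.T@(np.array(p)-s['tcp_pos'])*100
    y=np.degrees(np.arctan2(R[1,0],R[0,0]))
    print('tcp',np.round(s['tcp_pos'],4),'yaw',round(y,2),'delta cm',np.round(d,2),'twist',None if yaw is None else round(-(yaw-y),2),'t',s['time_s'])
def pix(c,P):
    k=r.calibration(c);T=np.linalg.inv(k['world_from_camera']);q=(T@np.c_[P,np.ones(len(P))].T)[:3]
    q=np.array([q[0],-q[1],-q[2]]);u=k['camera_matrix']@q;return (u[:2]/u[2]).T
def ray(c,uv,z,k=None):
    k=k or r.calibration(c);uv=np.atleast_2d(uv).astype(float)
    d=np.linalg.inv(k['camera_matrix'])@np.c_[uv,np.ones(len(uv))].T;d=np.array([d[0],-d[1],-d[2]])
    T=np.array(k['world_from_camera']);d=T[:3,:3]@d;o=T[:3,3];return (o[:,None]+d*(z-o[2])/d[2]).T
E
python3 - <<'E'
from h import *
k=r.calibration('wrist');R=np.array(r.sense()['ee_rot']);T=np.array(k['world_from_camera'])
print('cam in tool',R.T@(T[:3,3]-r.sense()['tcp_pos']),np.round(R.T@T[:3,:3],2).tolist(),k)
delta([0.45,0.33,0.24],-14);delta([0.47,-0.29,0.24],-20)
E
```

```text
cam in tool [ 0.07548815  0.00046749 -0.16293504] [[-0.0, 0.96, 0.28], [1.0, 0.0, 0.0], [0.0, 0.28, -0.96]] {'camera_matrix': array([[403.38613129,   0.        , 312.82824666],
       [  0.        , 403.38613129, 234.15412199],
       [  0.        ,   0.        ,   1.        ]]), 'world_from_camera': array([[-2.34814329e-01,  9.34054008e-01,  2.69082406e-01,
         2.19876946e-01],
       [-9.72040152e-01, -2.25519091e-01, -6.54147002e-02,
         5.89375994e-01],
       [-4.17643168e-04, -2.76919212e-01,  9.60893114e-01,
         3.85474400e-01],
       [ 0.00000000e+00,  0.00000000e+00,  0.00000000e+00,
         1.00000000e+00]])}
tcp [0.1466 0.6075 0.2225] yaw -13.57 delta cm [36.   19.86 -1.75] twist 0.43 t 1.3
tcp [0.1466 0.6075 0.2225] yaw -13.57 delta cm [52.5  79.66 -1.74] twist 6.43 t 1.3
```

>>> {"op": "carry_out", "data": {
  "steps": [
    [[36, 19.9, -1.7], 0],
    [[36, 19.9, -1.7], 0],
    [[36, 19.9, -1.7], 0],
    [[36, 19.9, -1.7], 0],
    [[36, 19.9, -1.7], 0],
    [[36, 19.9, -1.7], 0],
    [[36, 19.9, -1.7], 0],
    [[36, 19.9, -1.7], 0],
    [[36, 19.9, -1.7], 0]
  ],
  "gripper": 1
}}

```text
time_s: 2.2
tcp_pos: [0.4525, 0.3266, 0.2399]
ee_rot: [[0.971, -0.239, 0.001], [-0.239, -0.971, -0.0], [0.001, -0.0, -1.0]]
wrist_force: [-0.5, -0.8, -0.5]
gripper_width: 1.003
```

Run:
```python
from h import *
delta([0.47,-0.29,0.22],-20)
```

```text
tcp [0.4525 0.3266 0.2399] yaw -13.84 delta cm [16.45 59.45  2.  ] twist 6.16 t 2.2
```

>>> {"op": "carry_out", "data": {
  "steps": [
    [[16.5, 59.5, 2], 6],
    [[16.5, 59.5, 2], 6],
    [[16.5, 59.5, 2], 6],
    [[16.5, 59.5, 2], 6],
    [[16.5, 59.5, 2], 6],
    [[16.5, 59.5, 2], 6],
    [[16.5, 59.5, 2], 6],
    [[16.5, 59.5, 2], 6],
    [[16.5, 59.5, 2], 6],
    [[16.5, 59.5, 2], 6],
    [[16.5, 59.5, 2], 6],
    [[16.5, 59.5, 2], 6],
    [[16.5, 59.5, 2], 6],
    [[16.5, 59.5, 2], 6],
    [[16.5, 59.5, 2], 6]
  ]
}}

```text
time_s: 3.7
tcp_pos: [0.4702, -0.2904, 0.2197]
ee_rot: [[0.94, -0.34, 0.0], [-0.34, -0.94, 0.0], [0.0, -0.0, -1.0]]
wrist_force: [0.2, 0.4, -0.8]
gripper_width: 1.0
```

Run:
```python
from h import *
k=r.calibration('wrist');a=r.capture('wrist');cv2.imwrite('pics/c.png',a[:,:,::-1]);np.save('kc.npy',k,allow_pickle=True)
for t in('sat_center','sat_port'):
  print(t,[(np.round(d['centre'],4).tolist(),round(d['confidence'],2)) for d in r.place_of('wrist',t)])
```

```text
sat_center [([0.5912, -0.3245, 0.0296], 0.68), ([0.4872, -0.2906, 0.03], 0.67)]
sat_port [([0.5713, -0.3138, 0.0294], 0.8), ([0.5056, -0.3033, 0.0267], 0.69), ([0.4863, -0.2911, 0.0315], 0.19)]
```

View pics/c.png

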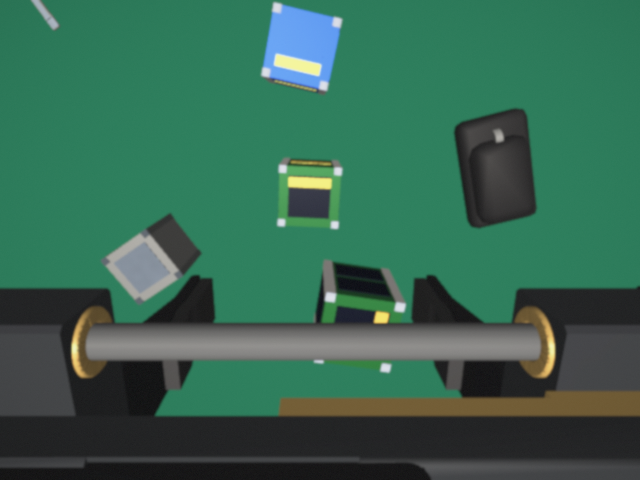

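The small green satellite's top corners are at (282,168), (338,171), (335,225) and (281,223). The gold bar is on the upper edge, away from the robot.

Run:
```python
from h import *
k=np.load('kc.npy',allow_pickle=True).item()
for z in(.06,.05):
  P=ray('wrist',[(282,168),(338,171),(335,225),(281,223)],z,k);print(np.round(P,4).tolist(),P.mean(0))
  print([np.linalg.norm(P[i]-P[i-1]).round(4) for i in range(4)],[np.degrees(np.arctan2(*(v[1::-1]))).round(1) for v in(P[0]-P[3],P[1]-P[2],P[0]-P[1],P[3]-P[2])])
print(ray('wrist',[(300,45),(360,315)],.06,k))
```

```text
[[0.5135, -0.2803, 0.06], [0.4961, -0.3214, 0.06], [0.4549, -0.3046, 0.06], [0.4717, -0.2633, 0.06]] [ 0.48407069 -0.29238313  0.06      ]
[np.float64(0.0452), np.float64(0.0446), np.float64(0.0445), np.float64(0.0447)] [np.float64(-22.2), np.float64(-22.1), np.float64(67.1), np.float64(67.9)]
[[0.5127, -0.2792, 0.05], [0.4947, -0.3215, 0.05], [0.4522, -0.3043, 0.05], [0.4695, -0.2616, 0.05]] [ 0.48230352 -0.29163249  0.05      ]
[np.float64(0.0466), np.float64(0.046), np.float64(0.0459), np.float64(0.046)] [np.float64(-22.2), np.float64(-22.1), np.float64(67.1), np.float64(67.9)]
[[ 0.59267235 -0.32498092  0.06      ]
 [ 0.36969252 -0.29859911  0.06      ]]
```

Run:
```python
from h import *
delta([0.485,-0.292,0.034],-22.2)
```

```text
tcp [ 0.4706 -0.2894  0.2203] yaw -19.74 delta cm [ 1.43 -0.23 18.63] twist 2.46 t 3.85
```

>>> {"op": "carry_out", "data": {
  "steps": [
    [[1.43, -0.23, 4], 2.5],
    [[1.43, -0.23, 8], 2.5],
    [[1.43, -0.23, 12], 2.5],
    [[1.43, -0.23, 14], 2.5],
    [[1.43, -0.23, 16], 2.5],
    [[1.43, -0.23, 17.5], 2.5],
    [[1.43, -0.23, 18.5], 2.5],
    [[1.43, -0.23, 18.6], 2.5],
    [[1.43, -0.23, 18.6], 2.5]
  ]
}}

```text
time_s: 4.75
tcp_pos: [0.4856, -0.2917, 0.0349]
ee_rot: [[0.926, -0.377, 0.002], [-0.377, -0.926, -0.0], [0.002, -0.0, -1.0]]
wrist_force: [-0.4, -0.8, -0.1]
gripper_width: 1.001
```

>>> {"op": "carry_out", "data": {
  "steps": [
    [[0, 0, 0], 0],
    [[0, 0, 0], 0],
    [[0, 0, 0], 0],
    [[0, 0, 0], 0],
    [[0, 0, 0], 0],
    [[0, 0, 0], 0],
    [[0, 0, 0], 0],
    [[0, 0, 0], 0]
  ],
  "gripper": -1
}}

```text
time_s: 5.55
tcp_pos: [0.4856, -0.2918, 0.035]
ee_rot: [[0.926, -0.377, 0.002], [-0.377, -0.926, -0.001], [0.002, -0.0, -1.0]]
wrist_force: [-0.2, -0.4, 1.2]
gripper_width: 0.567
```

>>> {"op": "carry_out", "data": {
  "steps": [
    [[0, 0, -1], 0],
    [[0, 0, -3], 0],
    [[0, 0, -6], 0],
    [[0, 0, -9], 0],
    [[0, 0, -12], 0],
    [[0, 0, -12], 0]
  ]
}}

```text
time_s: 6.15
tcp_pos: [0.4879, -0.2926, 0.1597]
ee_rot: [[0.926, -0.377, 0.011], [-0.377, -0.926, -0.004], [0.012, -0.0, -1.0]]
wrist_force: [0.3, -0.0, -4.0]
gripper_width: 0.572
```

Run:
```python
from h import *
s=r.sense();print(s['gripper_width'],s['wrist_force'],s['joints'])
delta([0.54,0.17,0.15],7)
```

```text
0.571788555499201 [ 0.33381853 -0.03315267 -4.03245114] [-1.46083670e+01  1.93517515e+01 -1.33155243e+01  7.62331828e-02
 -5.66755160e+01  8.24373009e+01]
tcp [ 0.4879 -0.2926  0.1597] yaw -22.13 delta cm [-12.61 -44.82   0.84] twist -29.13 t 6.15
```

>>> {"op": "carry_out", "data": {
  "steps": [
    [[-3, -4, -3], -7],
    [[-6, -9, -6], -14],
    [[-12.6, -44.8, -8], -29],
    [[-12.6, -44.8, -8], -29],
    [[-12.6, -44.8, -8], -29],
    [[-12.6, -44.8, -8], -29],
    [[-12.6, -44.8, -8], -29],
    [[-12.6, -44.8, -8], -29],
    [[-12.6, -44.8, -8], -29],
    [[-12.6, -44.8, -8], -29],
    [[-12.6, -44.8, -8], -29],
    [[-12.6, -44.8, -8], -29],
    [[-12.6, -44.8, -8], -29],
    [[-12.6, -44.8, -8], -29]
  ]
}}

```text
time_s: 7.55
tcp_pos: [0.5385, 0.1688, 0.2378]
ee_rot: [[0.993, 0.118, 0.009], [0.118, -0.993, -0.005], [0.009, 0.006, -1.0]]
wrist_force: [0.3, -0.3, -3.1]
gripper_width: 0.573
```

Run:
```python
from h import *
k=r.calibration('wrist');a=r.capture('wrist');cv2.imwrite('pics/d.png',a[:,:,::-1]);np.save('kd.npy',k,allow_pickle=True)
for t in('plate','mouth','throat','sat_center'):
  print(t,[(np.round(d['centre'],4).tolist(),round(d['confidence'],2)) for d in r.place_of('wrist',t)])
delta([.55,.17,.1],7)
```

```text
plate [([0.6284, 0.1817, -0.0018], 0.56)]
mouth [([0.5557, 0.1718, 0.0058], 0.87), ([0.629, 0.1855, -0.001], 0.68)]
throat [([0.6246, 0.1812, 0.0107], 0.96)]
sat_center []
tcp [0.539  0.1695 0.2385] yaw 6.82 delta cm [9.500e-01 1.000e-02 1.386e+01] twist -0.18 t 7.8
```

View pics/d.png

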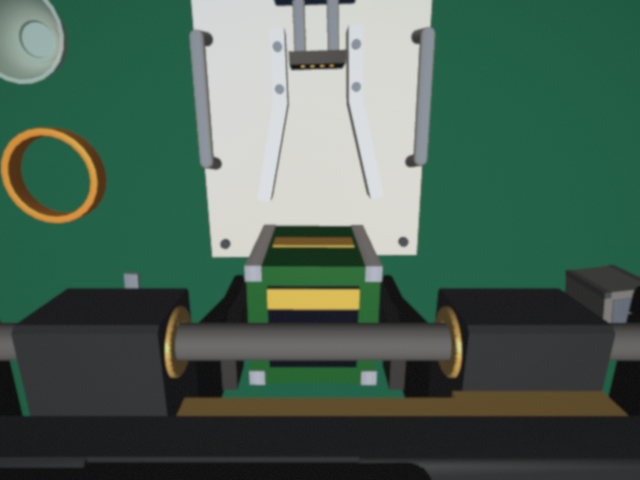

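The satellite is held with its gold strip forward. The guide inner ends show at about (271,198) and (367,196), the throat at (287,103) and (349,104), and the plate's rear corners at (212,257) and (416,255).

Run:
```python
from h import *
k=np.load('kd.npy',allow_pickle=True).item()
G=ray('w',[(271,198),(367,196),(287,103),(349,104),(285,30),(349,28)],.038,k)
m=(G[0::2]+G[1::2])/2;print(np.round(G,4).tolist(),'mid',np.round(m,4).tolist(),'widths',np.linalg.norm(G[0::2]-G[1::2],axis=1))
v=m[2]-m[0];print('nest yaw',np.degrees(np.arctan2(v[1],v[0])))
C=ray('w',[(212,257),(416,255)],.008,k);c=C.mean(0);d=C[0]-C[1];yaw=np.arctan2(-d[0],d[1]);print('plate rear',C.round(4).tolist(),np.linalg.norm(d),'yaw',np.degrees(yaw),'centre',c+.15*np.array([np.cos(yaw),np.sin(yaw),0]))
S=ray('w',[(253,272),(373,272),(257,378),(368,378)],r.sense()['tcp_pos'][2]+.026,k);print('sat top',S.round(4).tolist(),S.mean(0))
```

```text
[[0.5411, 0.2063, 0.038], [0.5532, 0.1196, 0.038], [0.6249, 0.2001, 0.038], [0.6304, 0.1472, 0.038], [0.6814, 0.2075, 0.038], [0.6891, 0.1556, 0.038]] mid [[0.5472, 0.1629, 0.038], [0.6276, 0.1737, 0.038], [0.6852, 0.1815, 0.038]] widths [0.0875536  0.05319817 0.05244868]
nest yaw 7.6780491319929025
plate rear [[0.4671, 0.2632, 0.008], [0.4936, 0.0552, 0.008]] 0.2096942677941377 yaw 7.2567950278774145 centre [0.62912216 0.1781678  0.008     ]
sat top [[0.5575, 0.1928, 0.2645], [0.5625, 0.1497, 0.2645], [0.5136, 0.1878, 0.2645], [0.5186, 0.1447, 0.2645]] [0.53805843 0.16874099 0.26453829]
```

Run:
```python
from h import *
delta([.5533,.1637,.048],7.6)
```

```text
tcp [0.539  0.1695 0.2385] yaw 6.82 delta cm [ 1.15  0.65 19.07] twist -0.78 t 7.8
```

>>> {"op": "carry_out", "data": {
  "steps": [
    [[1.15, 0.65, 3], -0.8],
    [[1.15, 0.65, 7], -0.8],
    [[1.15, 0.65, 11], -0.8],
    [[1.15, 0.65, 14], -0.8],
    [[1.15, 0.65, 16], -0.8],
    [[1.15, 0.65, 17.5], -0.8],
    [[1.15, 0.65, 18.5], -0.8],
    [[1.15, 0.65, 19], -0.8],
    [[1.15, 0.65, 19], -0.8],
    [[1.15, 0.65, 19], -0.8]
  ]
}}

```text
time_s: 8.8
tcp_pos: [0.554, 0.164, 0.0496]
ee_rot: [[0.991, 0.133, 0.013], [0.133, -0.991, -0.003], [0.012, 0.005, -1.0]]
wrist_force: [0.2, 1.0, -2.7]
gripper_width: 0.577
```

>>> {"op": "carry_out", "data": {
  "steps": [
    [[0, 0, 0.3], 0],
    [[0, 0, 0.45], 0],
    [[0, 0, 0.5], 0],
    [[0, 0, 0.55], 0],
    [[0, 0, 0.6], 0],
    [[0, 0, 0.6], 0]
  ]
}}

```text
time_s: 9.4
tcp_pos: [0.554, 0.164, 0.0435]
ee_rot: [[0.991, 0.133, 0.013], [0.133, -0.991, -0.003], [0.012, 0.005, -1.0]]
wrist_force: [-0.1, -0.8, -3.1]
gripper_width: 0.571
```

>>> {"op": "carry_out", "data": {
  "steps": [
    [[0, 0, 0.05], 0],
    [[0, 0, 0.1], 0],
    [[0, 0, 0.1], 0]
  ]
}}

```text
time_s: 9.7
tcp_pos: [0.5543, 0.164, 0.0432]
ee_rot: [[0.991, 0.133, 0.013], [0.133, -0.991, -0.003], [0.013, 0.005, -1.0]]
wrist_force: [-1.4, -0.7, 2.5]
gripper_width: 0.572
```

Contact is felt, so I'll release partly, wait, and then rise.

>>> {"op": "carry_out", "data": {
  "steps": [
    [[0, 0, 0], 0],
    [[0, 0, 0], 0],
    [[0, 0, 0], 0],
    [[0, 0, 0], 0],
    [[0, 0, 0], 0],
    [[0, 0, 0], 0]
  ],
  "gripper": 0.6
}}

```text
time_s: 10.3
tcp_pos: [0.5543, 0.164, 0.0432]
ee_rot: [[0.991, 0.133, 0.013], [0.133, -0.991, -0.003], [0.013, 0.005, -1.0]]
wrist_force: [0.5, -0.2, 0.7]
gripper_width: 0.798
```

>>> {"op": "carry_out", "data": {
  "steps": [
    [[0, 0, -1], 0],
    [[0, 0, -3], 0],
    [[0, 0, -6], 0],
    [[0, 0, -9], 0],
    [[-4, 0, -12], 0],
    [[-8, 0, -12], 0],
    [[-8, 0, -12], 0],
    [[-8, 0, -12], 0]
  ]
}}

```text
time_s: 11.1
tcp_pos: [0.4732, 0.1538, 0.1634]
ee_rot: [[0.991, 0.134, 0.015], [0.134, -0.991, -0.002], [0.015, 0.004, -1.0]]
wrist_force: [0.7, -0.2, 0.1]
gripper_width: 0.8
```

Run:
```python
from h import *
k=r.calibration('wrist');a=r.capture('wrist');cv2.imwrite('pics/e.png',a[:,:,::-1]);np.save('ke.npy',k,allow_pickle=True)
for t in('sat_center','sat_port'):
  print(t,[(np.round(d['centre'],4).tolist(),round(d['confidence'],2)) for d in r.place_of('wrist',t)])
s=r.sense();print(s['time_s'],s['gripper_width'],s['tcp_pos'])
```

```text
sat_center [([0.5543, 0.1645, 0.0376], 0.57)]
sat_port [([0.5772, 0.1661, 0.0343], 0.56)]
11.25 0.7999959584775259 [0.47437854 0.15411764 0.16235427]
```

View pics/e.png

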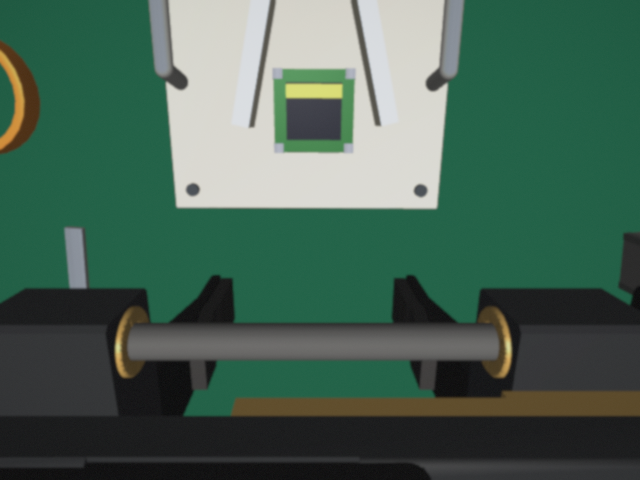

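Placed well: the satellite sits at about (314,110) in the mouth, square and clear of both guides. Next I'll shut the fingers and go in behind it.

Run:
```python
from h import *
n=np.radians(7.7);a=np.array([np.cos(n),np.sin(n),0])
delta(np.array([.6276,.1737,.027])-.13*a,7.7)
k=np.load('ke.npy',allow_pickle=True).item();S=ray('w',[(278,73),(350,73),(349,148),(279,148)],.068,k);print(S.mean(0),S.round(4).tolist())
```

```text
tcp [0.4744 0.1541 0.1624] yaw 7.64 delta cm [ 2.27  0.05 13.57] twist -0.06 t 11.25
[0.5533523  0.16336329 0.068     ] [[0.5723, 0.1878, 0.068], [0.5781, 0.1449, 0.068], [0.5344, 0.1385, 0.068], [0.5285, 0.1822, 0.068]]
```

>>> {"op": "carry_out", "data": {
  "steps": [
    [[0, 0, 0], 0],
    [[0, 0, 2], 0],
    [[1, 0, 6], 0],
    [[2, 0, 9], 0],
    [[2.2, 0, 11], 0],
    [[2.2, 0, 12.5], 0],
    [[2.2, 0, 13.3], 0],
    [[2.2, 0, 13.6], 0],
    [[2.2, 0, 13.6], 0],
    [[2.2, 0, 13.6], 0]
  ],
  "gripper": -1
}}

```text
time_s: 12.25
tcp_pos: [0.4987, 0.157, 0.0274]
ee_rot: [[0.991, 0.133, 0.015], [0.133, -0.991, -0.002], [0.015, 0.004, -1.0]]
wrist_force: [-0.4, -0.4, -0.1]
gripper_width: 0.025
```

>>> {"op": "carry_out", "data": {
  "steps": [
    [[0.4, 0, 0], 0],
    [[0.8, 0, 0], 0],
    [[1.2, 0, 0], 0],
    [[1.6, 0, 0], 0],
    [[1.9, 0, 0], 0],
    [[2.2, 0, 0], 0],
    [[2.5, 0, 0], 0],
    [[2.8, 0, 0], 0],
    [[3.1, 0, 0], 0],
    [[3.4, 0, 0], 0],
    [[3.7, 0, 0], 0],
    [[4, 0, 0], 0]
  ]
}}

```text
time_s: 13.45
tcp_pos: [0.5385, 0.1624, 0.0279]
ee_rot: [[0.991, 0.133, 0.015], [0.133, -0.991, -0.002], [0.015, 0.004, -1.0]]
wrist_force: [-0.8, -0.2, -0.7]
gripper_width: 0.009
```

>>> {"op": "carry_out", "data": {
  "steps": [
    [[0.25, 0, 0], 0],
    [[0.5, 0, 0], 0],
    [[0.75, 0, 0], 0],
    [[1, 0, 0], 0],
    [[1.25, 0, 0], 0],
    [[1.5, 0, 0], 0],
    [[1.75, 0, 0], 0],
    [[2, 0, 0], 0],
    [[2.25, 0, 0], 0],
    [[2.5, 0, 0], 0],
    [[2.75, 0, 0], 0],
    [[3, 0, 0], 0],
    [[3.25, 0, 0], 0],
    [[3.5, 0, 0], 0],
    [[3.5, 0, 0], 0]
  ]
}}

```text
time_s: 14.95
tcp_pos: [0.5739, 0.1672, 0.0285]
ee_rot: [[0.991, 0.133, 0.016], [0.133, -0.991, -0.002], [0.016, 0.004, -1.0]]
wrist_force: [-0.2, -0.6, -0.6]
gripper_width: 0.005
```

>>> {"op": "carry_out", "data": {
  "steps": [
    [[0.2, 0, 0], 0],
    [[0.4, 0, 0], 0],
    [[0.6, 0, 0], 0],
    [[0.8, 0, 0], 0],
    [[1, 0, 0], 0],
    [[1.2, 0, 0], 0],
    [[1.4, 0, 0], 0],
    [[1.6, 0, 0], 0],
    [[1.8, 0, 0], 0],
    [[1.9, 0, 0], 0]
  ]
}}

```text
time_s: 15.95
tcp_pos: [0.5929, 0.1698, 0.0288]
ee_rot: [[0.991, 0.133, 0.016], [0.133, -0.991, -0.002], [0.016, 0.004, -1.0]]
wrist_force: [-1.4, 1.0, -0.2]
gripper_width: 0.004
```

>>> {"op": "carry_out", "data": {
  "steps": [
    [[0.1, 0, 0], 0],
    [[0.2, 0, 0], 0],
    [[0.3, 0, 0], 0],
    [[0.4, 0, 0], 0],
    [[0.5, 0, 0], 0],
    [[0.6, 0, 0], 0],
    [[0.7, 0, 0], 0],
    [[0.8, 0, 0], 0],
    [[0.9, 0, 0], 0],
    [[1.0, 0, 0], 0]
  ]
}}

```text
time_s: 16.95
tcp_pos: [0.6003, 0.1702, 0.0289]
ee_rot: [[0.991, 0.133, 0.011], [0.133, -0.991, -0.004], [0.01, 0.005, -1.0]]
wrist_force: [-7.3, -1.3, 4.5]
gripper_width: 0.007
```

Run:
```python
from h import *
a=r.capture('wrist');cv2.imwrite('pics/f.png',a[:,:,::-1])
F=[]
for _ in range(6):
  r.capture('wrist');F.append(r.sense()['wrist_force'])
print(np.mean(F,0),np.std(F,0),r.sense()['tcp_pos'])
print([np.round(d['centre'],4).tolist() for t in('sat_center','sat_port') for d in r.place_of('scene',t)][:0])
```

```text
[-7.17019451 -1.02308174  4.23847862] [0.43312882 0.25054416 0.38357301] [0.60050436 0.1702061  0.0288558 ]
[]
```

View pics/f.png

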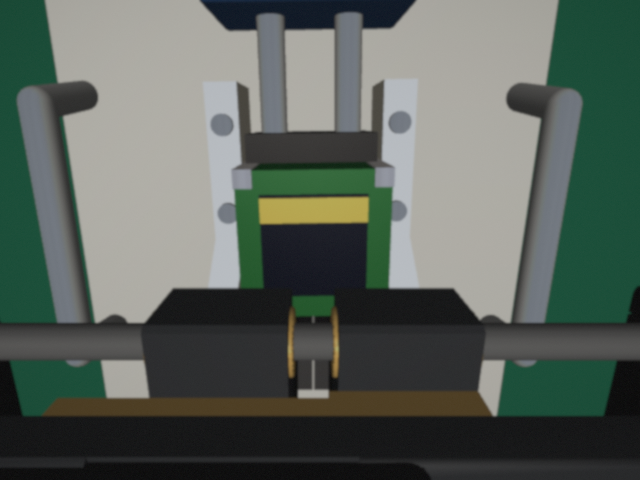

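>>> {"op": "carry_out", "data": {
  "steps": [
    [[0.2, 0, 0], 0],
    [[0.3, 0, 0], 0],
    [[0.4, 0, 0], 0],
    [[0.5, 0, 0], 0],
    [[0.6, 0, 0], 0],
    [[0.7, 0, 0], 0],
    [[0.8, 0, 0], 0],
    [[0.9, 0, 0], 0],
    [[1.0, 0, 0], 0],
    [[1.1, 0, 0], 0],
    [[1.2, 0, 0], 0]
  ]
}}

```text
time_s: 18.5
tcp_pos: [0.6099, 0.1712, 0.029]
ee_rot: [[0.991, 0.133, 0.006], [0.133, -0.991, -0.006], [0.005, 0.006, -1.0]]
wrist_force: [-7.7, 0.5, 4.3]
gripper_width: 0.006
```

>>> {"op": "carry_out", "data": {
  "steps": [
    [[0.2, 0, 0], 0],
    [[0.25, 0, 0], 0],
    [[0.3, 0, 0], 0],
    [[0.35, 0, 0], 0],
    [[0.4, 0, 0], 0],
    [[0.45, 0, 0], 0],
    [[0.5, 0, 0], 0],
    [[0.5, 0, 0], 0]
  ]
}}

```text
time_s: 19.3
tcp_pos: [0.6127, 0.1715, 0.029]
ee_rot: [[0.991, 0.133, 0.002], [0.133, -0.991, -0.007], [0.001, 0.007, -1.0]]
wrist_force: [-7.9, 0.9, 3.5]
gripper_width: 0.004
```

>>> {"op": "carry_out", "data": {
  "steps": [
    [[0.25, 0, 0], 0],
    [[0.3, 0, 0], 0],
    [[0.35, 0, 0], 0],
    [[0.4, 0, 0], 0],
    [[0.45, 0, 0], 0],
    [[0.45, 0, 0], 0]
  ]
}}

```text
time_s: 19.9
tcp_pos: [0.6131, 0.1714, 0.0291]
ee_rot: [[0.991, 0.133, -0.006], [0.133, -0.991, -0.009], [-0.008, 0.008, -1.0]]
wrist_force: [-12.4, 0.5, 8.6]
gripper_width: 0.007
```

>>> {"op": "carry_out", "data": {
  "steps": [
    [[0.45, 0, 0], 0],
    [[0.5, 0, 0], 0],
    [[0.55, 0, 0], 0],
    [[0.55, 0, 0], 0],
    [[0.55, 0, 0], 0]
  ]
}}

```text
time_s: 20.4
tcp_pos: [0.6128, 0.1713, 0.0292]
ee_rot: [[0.991, 0.133, -0.018], [0.133, -0.991, -0.013], [-0.019, 0.01, -1.0]]
wrist_force: [-16.3, 2.2, 10.8]
gripper_width: 0.006
```

>>> {"op": "carry_out", "data": {
  "steps": [
    [[0.48, 0, 0], 0],
    [[0.48, 0, 0], 0],
    [[0.48, 0, 0], 0],
    [[0.48, 0, 0], 0],
    [[0.48, 0, 0], 0],
    [[0.48, 0, 0], 0],
    [[0.48, 0, 0], 0],
    [[0.48, 0, 0], 0],
    [[0.48, 0, 0], 0],
    [[0.48, 0, 0], 0],
    [[0.48, 0, 0], 0],
    [[0.48, 0, 0], 0],
    [[0.48, 0, 0], 0]
  ]
}}

```text
time_s: 21.7
tcp_pos: [0.6124, 0.1712, 0.0293]
ee_rot: [[0.991, 0.133, -0.028], [0.133, -0.991, -0.016], [-0.03, 0.012, -0.999]]
wrist_force: [-14.9, 2.2, 9.6]
gripper_width: 0.001
```

>>> {"op": "carry_out", "data": {
  "steps": [
    [[0.3, 0, 0], 0],
    [[0.1, 0, 0], 0],
    [[-0.1, 0, 0], 0],
    [[-0.3, 0, 0], 0],
    [[-0.6, 0, 0], 0],
    [[-1.2, 0, 0], 0],
    [[-2.5, 0, 0], 0],
    [[-4.5, 0, 0], 0],
    [[-6.5, 0, 0], 0],
    [[-6.5, 0, -4], 0],
    [[-6.5, 0, -8], 0],
    [[-6.5, 0, -12], 0],
    [[-6.5, 0, -14], 0],
    [[-6.5, 0, -14], 0]
  ]
}}

```text
time_s: 23.1
tcp_pos: [0.5539, 0.1658, 0.1754]
ee_rot: [[0.991, 0.133, -0.02], [0.133, -0.991, -0.012], [-0.021, 0.009, -1.0]]
wrist_force: [-0.1, -0.6, -0.1]
gripper_width: 0.003
```

Run:
```python
from h import *
k=r.calibration('wrist');a=r.capture('wrist');np.save('kg.npy',k,allow_pickle=True)
cv2.imwrite('pics/g.png',a[:,:,::-1])
b=r.capture('scene');cv2.imwrite('pics/i.png',cv2.resize(b[180:310,330:490,::-1],None,fx=4,fy=4,interpolation=cv2.INTER_CUBIC))
n=np.radians(7.26);a=np.array([np.cos(n),np.sin(n),0]);bb=np.array([-a[1],a[0],0])
for c in('wrist','scene'):
 for t in('sat_center','sat_port'):
  for d in r.place_of(c,t):
   v=np.array(d['centre'])-[.6291,.178,0.008];print(c,t,(v@a).round(4),(v@bb).round(4),v[2].round(4),d['confidence'])
```

```text
wrist sat_center 0.0196 -0.0033 0.0304 0.57
wrist sat_center -0.2443 0.1975 -0.0064 0.18
wrist sat_port 0.0418 -0.0002 0.0282 0.91
scene sat_center -0.0973 -0.4913 0.0216 0.93
scene sat_center -0.3218 -0.4337 0.0292 0.82
scene sat_center 0.019 -0.0024 0.0267 0.6
scene sat_center 0.0955 -0.3171 -0.0048 0.33
scene sat_port -0.1202 -0.4809 0.0218 0.77
scene sat_port -0.3391 -0.4617 0.0316 0.71
scene sat_port 0.0469 -0.0042 0.0347 0.65
scene sat_port 0.0053 0.0019 0.0003 0.44
```

View pics/g.png

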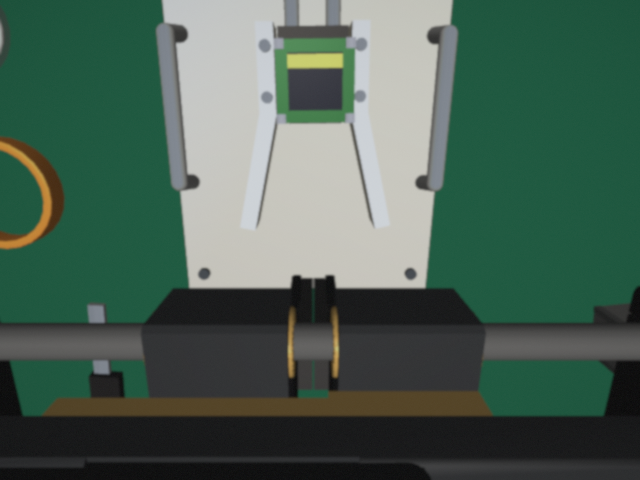

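View pics/i.png

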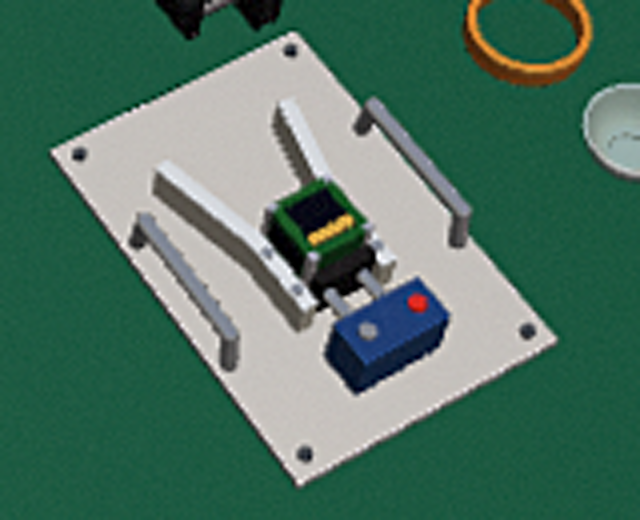

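Run:
```python
from h import *
k=np.load('kg.npy',allow_pickle=True).item()
S=ray('w',[(280,43),(351,43),(349,118),(282,118)],.068,k);v=(S[0]+S[1]-S[2]-S[3]);print(S.mean(0),np.degrees(np.arctan2(v[1],v[0])))
G=ray('w',[(249,228),(381,226),(262,22),(362,21)],.038,k);print(G.round(4).tolist())
n=np.radians(7.7);a=np.array([np.cos(n),np.sin(n),0])
print('sat centre to mouth end',(S.mean(0)-G[:2].mean(0))@a,'to guide far end',(G[2:].mean(0)-S.mean(0))@a)
```

```text
[0.6484289  0.17563413 0.068     ] 7.768649585309664
[[0.5386, 0.2119, 0.038], [0.5535, 0.1112, 0.038], [0.6823, 0.2158, 0.038], [0.6918, 0.1498, 0.038]]
sat centre to mouth end 0.10335227969818588 to guide far end 0.039242036150832785
```

```bash
python3 -c "
from station import r
print(r.finish_job())"
```

```text
the job is handed in; nothing more can be done
None
```

The job is handed in. The small green satellite stands upright between the parallel guides, gold strip towards the carriage, and reads as fully home. The hand-in reported no verdict.

**What I did:** I gripped the satellite by its sides, set it down in the mouth of the guides and let go. With shut fingers I pushed it in along the guides until it drove the carriage onto its end stop. I held it there for about 1.3 s, then drew back. The job took about 23 s of the 72 s allowed.

**Force:**
- **At the stop:** carriage drag read about 7–8 N at the wrist. At the stop it rose through 12 N with almost no further travel.
- **Held:** it read 16.3 N just before the hold and 14.9 N at the end of it.
- **Not measured directly:** the force between satellite and carriage could only be inferred from the wrist. The wrist was read only at the end of each move, so brief peaks could have gone unseen. The highest reading of the push force was 16.3 N.

**Last checks:**
- **Position:** the wrist picture puts the satellite's centre at about nest x 18–21 mm, where home is 20 mm.
- **Angle:** it is turned 7.8°, against about 7.3° for the plate and 7.7° for the nest.
- **Gold strip:** the two cameras disagreed by about 5 mm, reading 42 mm and 47 mm ahead of the plate's centre. Both are within the 38–53 mm limits. The strip is within about 4 mm of the centre line.
- **Carriage:** I inferred that it is at its stop from the force rise and the satellite's position; I could not read its travel.
- **Bystanders:** I did not measure their final positions. My paths stayed clear of them and no unexpected contact force showed.

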